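# Weigh the tin of brass bushings on the hook scale

## Robot

A 6-joint arm with a two-finger parallel gripper is mounted at the origin on the work surface. World frame = base frame: x ahead of the robot, y to its left, z up, the work surface at z = 0. Lengths are in m, angles in rad, forces in N, time in s.
With the tool pointing down it reaches from about 0.3 to 0.875 m from the base axis. Payload 6.4 kg.
Tool frame: the origin (TCP) lies between the finger pads; the fingertips stand ctrl.tip_extent ahead of it and the grasp point (between the pads) is the TCP (ctrl.tip_extent is the distance from the TCP to the fingertips, in m); z points along the fingers, y is the line along which they close (so a half turn about z gives the same grasp; the last joint's range is limited). The gripper opens to 85 mm and grips with 20 to 120 N. Pads are 22 mm wide; open, the fingers measure 114 mm over their backs; the gripper's body (76 mm by 85 mm) begins 54 mm behind the grasp point. The pads swing forward as they close: fully open they stand 13 mm farther back than shut.
Start: joints at [0.942, 0.181, 1.607, -0, 1.354, -0.206], TCP at [0.236, 0.524, 0.25] pointing down, gripper open.
Joint ranges: [-2.99, 2.99], [-0.89, 2.07], [0.3, 2.58], [-1.14, 4.28], [0, 2.63], [-3.12, 3.12]. Speed limits (rad/s): [2.57, 2.57, 3.01, 3.14, 3.14, 3.14].

## Interface

Orientations are given as a unit quaternion [w, x, y, z].
In Python, from bench import ctrl gives the robot as it stands.
- The arm moves only by the tool send_rows, never from a script. Its arguments are lists of equal length, an entry for each row: "dr": the turn, a rotation vector about the tool's x, y, z in units of 6 degrees (1.0 is 6 degrees), a list of three; "xyz": the shift along the tool's x, y, z in cm, a list of three; "jaw": the opening in per cent of the stroke, from 0 (shut) to 100 (fully open). In form: {"dr": [[wx, wy, wz], ...], "xyz": [[dx, dy, dz], ...], "jaw": [jaw, ...]}. A call has exactly 8 rows; each row is the pose to reach, as a shift and turn from the pose commanded when the call began, along the tool's axes at that moment; what a row does not reach only later rows make up. A row lasts 1/8 s, in which the tool goes at most 62.5 mm and 10.7 degrees, less where a joint would pass 70% of its speed; a pose out of reach is approached as far as the arm can. A call with a gripper value outside its range is refused whole. The fingers move at their own pace and stop on an object; the grip force is fixed at half the most. Time passes only in rows, so rows that repeat a pose let the fingers close, or fill a call up. It gives the time, the measured TCP pose, the force, the opening and the grip force at its end, in the units of the state.
- ctrl.get_obs(): the state, without advancing time (a new reading comes with each control period).
- ctrl.camera(name): name is "side" or "top" or "wrist"; returns the picture (420x560x3 uint8, red, green, blue); there is no depth.
- ctrl.calibration(name): a dict with "camera_matrix" (3x3 intrinsics, pixels), "world_from_camera" (4x4, takes a point from camera to world coordinates). Camera axes: x right, y up, looking along -z (the intrinsics and any distortion apply to the point x, -y, -z); pixel columns grow to the right and rows downward; lengths in m; the calibration is good to about 2 mm. The wrist camera is an equidistant fisheye: a pixel r from the principal point sees the ray r / f radians off the axis. A picture is of the moment at which its call begins: read the wrist's pose just before it. calibration takes no time and is no camera call; for the wrist camera it gives the pose at the moment of the call.
- ctrl.hand_in(): hands the job in; it is judged then, once.
The state is a dict: "time_s": time; "q": joint angles; "dq": joint speeds; "joint_efforts": joint torques, N m; "eef_pos": TCP position; "eef_rot": TCP orientation; "wrist_force": force on the tool from outside, world axes, zero at the start; "torque": the same for the moment, N m; "opening": opening from 0.0 (shut) to 1.0 (fully open); "grasp_force": force on a finger pad.
Only numpy, scipy, OpenCV 4.12 (cv2) and the standard library are available. Lean on these libraries where they do the work, as an engineer would, in place of code of your own. Each camera call takes 0.05 s, during which the arm holds its last target. There are 200 camera calls.

## Task

Hang the blue tin of brass bushings by its bail on the sprung hook of the scale. Keep hold of it while you lower it slowly until the scale carries it, never letting it drop onto the spring, then let go so that the tin hangs free and the pointer settles. Leave the yellow tin where it stands.

Things in the scene. Friction and masses are not known exactly. Their poses are not given: they have to be found in the camera images.
- blue_tin: Open blue tin, 80 mm wide, 60 high, 0.38-0.54 kg, brass bushings fixed inside. Rigid 8 mm wire bail in its x-z plane: legs at x = ±43, level crossbar along x, underside 114 mm high. The 54 x 78 mm opening above the rim is passed along y. Red 20 x 20 mm grip block on top, 122-165 mm high: grip near 150, fingers closing along x to clear the hook. Origin: underside centre, z up. Yaw within ±0.5 rad.
- hook_seat (a point): Top of the hook's 30 mm level seat; the crossbar rests here, tin x along this x (either way). 10 mm orange bar along y, z up: from a grey column (330 mm high, face 128 mm off at -y; pointer on its +x side) it dips 10 mm to the seat, then rises at +y to the open tip, 40 mm off, 14 mm up. Put the bail over the tip from +y. Moves with the hook; 220 mm above bench when empty. Yaw within ±0.3.
- scale_hook (a joint): Travel of hook and pointer downwards, m: 0 empty, stop at 0.075. Spring 150 N/m, preload 0.15 N, light damping: the tin pulls it down 24 to 35 mm; let go suddenly it drops fast and bobs.
- yellow_tin: A tin of the same shape and size, but yellow with steel bushings and a black grip block; a bystander. Origin: centre of its underside.
Not all that is in view belongs to the job. Leave any orange or pink look-alike of the blue_tin alone.

How it is judged:
By the outcome, as a careful person would: the job done as asked, in the order asked, and still so for the second after the job is handed in, with the robot touching nothing.
It also fails if it takes over 51 s, if anything falls off the work surface, if the arm or the gripper's body presses on something with over 40 N, if the wrist force passes 120 N, or if a joint passes its speed limit or range.

## Working session

There is one attempt and no reset: what is moved stays moved. The work goes in short steps, Python scripts to look and compute and a tool call to move; the robot and the scene stay as the last step left them, time stands still between calls to the robot, and variables do not carry over. Pictures are saved under pics/ and viewed, at most 10 in all, crops included, and the job is handed in when it is done.

Besides the shell and the picture viewer there is one more tool, called after "Emit:" as a command line: name --argument value ..., lists and objects as JSON in quotes. send_rows: Moves the arm, as the interface text tells. Its arguments: {"type":"object","properties":{"dr":{"type":"array","items":{"type":"array","items":{"type":"number"}}},"xyz":{"type":"array","items":{"type":"array","items":{"type":"number"}}},"jaw":{"type":"array","items":{"type":"number"}}},"required":["dr","xyz","jaw"]}

```bash
ls; mkdir -p pics
python3 - <<'E'
from bench import ctrl
import cv2,numpy as np
s=ctrl.get_obs();print(s, ctrl.tip_extent)
a=[]
for n in("side","top","wrist"):
    c=ctrl.calibration(n);print(n,c["camera_matrix"],c["world_from_camera"],[k for k in c])
    im=ctrl.camera(n)[:,:,::-1];cv2.imwrite(f"pics/{n}0.png",im)
E
```

```text
pics
{'time_s': 0.0, 'q': array([ 9.41705319e-01,  1.81560222e-01,  1.60806810e+00,  1.44974867e-05,
        1.35377450e+00, -2.06339915e-01]), 'dq': array([ 2.90482580e-04, -1.24127456e-04,  3.26372856e-05,  1.92877564e-04,
        7.83098223e-04,  4.87973683e-04]), 'joint_efforts': array([ 3.71835713e-04, -4.44858992e+01, -3.51343775e+01, -3.01931814e-04,
        9.02968895e-03, -9.63832214e-07]), 'eef_pos': array([0.23558101, 0.52393102, 0.24934429]), 'eef_rot': array([-3.73636809e-04,  2.09806476e-01,  9.77742514e-01, -8.24391023e-04]), 'wrist_force': array([-0.55898374, -0.59754476,  0.18092761]), 'torque': array([ 0.00463209, -0.03595069,  0.02049325]), 'grasp_force': 0.0, 'opening': 1.0006089834248533} 0.019
side [[458.49683267   0.         270.61330846]
 [  0.         458.49683267 208.70937455]
 [  0.           0.           1.        ]] [[ 0.92416313  0.26591008 -0.27425231  0.17757114]
 [-0.38165917  0.67297626 -0.63359232 -0.67640355]
 [ 0.01608671  0.69021358  0.72342687  0.9161163 ]
 [ 0.          0.          0.          1.        ]] ['camera_matrix', 'world_from_camera']
top [[507.99819954   0.         292.71189707]
 [  0.         507.99819954 210.90664049]
 [  0.           0.           1.        ]] [[ 0.01615597  0.99202291 -0.12501814  0.32365129]
 [-0.99969552  0.01835866  0.01648693  0.00678028]
 [ 0.01865057  0.12471371  0.99201746  1.36103727]
 [ 0.          0.          0.          1.        ]] ['camera_matrix', 'world_from_camera']
wrist [[325.1922621    0.         283.93439665]
 [  0.         325.1922621  209.78453772]
 [  0.           0.           1.        ]] [[ 0.41073206 -0.86648257 -0.28373778  0.16238581]
 [ 0.91175309  0.38953645  0.13025997  0.55709492]
 [-0.00234179 -0.31220074  0.95001327  0.37340914]
 [ 0.          0.          0.          1.        ]] ['camera_matrix', 'world_from_camera']
```

View pics/side0.png

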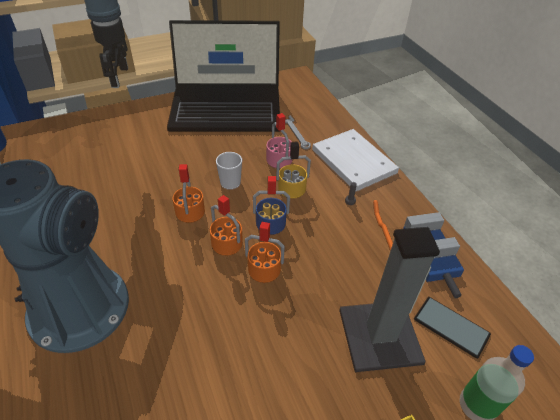

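View pics/top0.png

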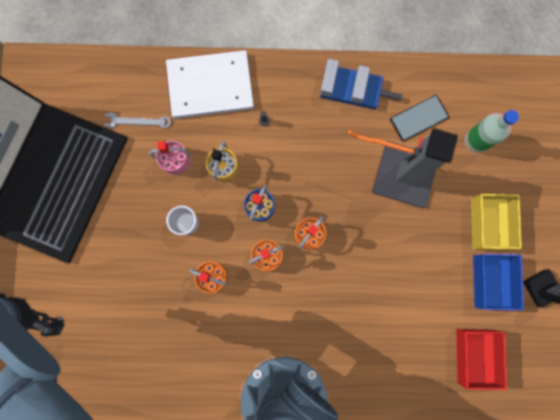

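The side view shows the blue tin near (270,213), with its red block at (272,186), and the hook from (376,203) to (392,245). The top view shows the tin near (258,204) and the hook from (350,132) to about (420,150). I'll zoom in on both.

Run:
```python
import cv2,numpy as np
s=cv2.imread("pics/side0.png");t=cv2.imread("pics/top0.png")
def c(im,x,y,w,h,k):return cv2.resize(im[y:y+h,x:x+w],None,fx=k,fy=k,interpolation=cv2.INTER_CUBIC)
A=[c(s,240,165,66,50,6),c(t,225,175,66,50,6),c(s,360,195,66,50,6),c(t,340,115,132,100,3)]
cv2.imwrite("pics/z.png",np.vstack([np.hstack(A[:2]),np.hstack(A[2:])]))
```

```text
(no output)
```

View pics/z.png

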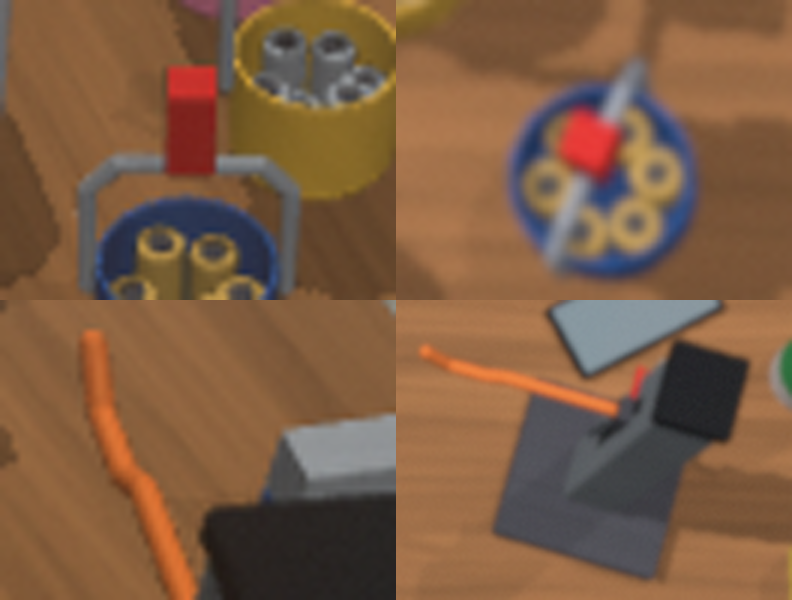

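The crops show the red block centred at side (272,185) and top (257,199). The hook tip is at side (375,201) and top (350,132), and the seat centre is near side (379,219) and top (367,139).

```bash
cat > h.py <<'E'
from bench import ctrl
import numpy as np
from scipy.spatial.transform import Rotation as R
def ray(n,p,c=None):
    c=c or ctrl.calibration(n);K=c["camera_matrix"];T=np.array(c["world_from_camera"])
    u=(p[0]-K[0][2])/K[0][0];v=(p[1]-K[1][2])/K[1][1]
    if n=="wrist":
        r=np.hypot(u,v);d=np.array([np.sin(r)*u/r,-np.sin(r)*v/r,-np.cos(r)])
    else: d=np.array([u,-v,-1]);d/=np.linalg.norm(d)
    return T[:3,3],T[:3,:3]@d
def proj(n,P,c=None):
    c=c or ctrl.calibration(n);K=c["camera_matrix"];T=np.array(c["world_from_camera"])
    x,y,z=T[:3,:3].T@(np.asarray(P)-T[:3,3]);a,b,w=x,-y,-z
    if n=="wrist":
        h=np.hypot(a,b);t=np.arctan2(h,w);a,b,w=a/h*t,b/h*t,1
    return np.array([K[0][0]*a/w+K[0][2],K[1][1]*b/w+K[1][2]])
def tri(*rs):
    A=sum(np.eye(3)-np.outer(d,d) for o,d in rs);b=sum((np.eye(3)-np.outer(d,d))@o for o,d in rs)
    P=np.linalg.solve(A,b);return P,[np.linalg.norm(np.cross(P-o,d)) for o,d in rs]
def plane(r,z):
    o,d=r;return o+d*(z-o[2])/d[2]
E
python3 - <<'E'
from h import *
np.set_printoptions(precision=4,suppress=True)
for n,a,b in[("block",(272,185),(257.3,198.8)),("tip",(375.3,200.8),(349.7,131.7)),("seat",(378.7,218.7),(367,139.3)),("root",(391.7,245),(414.7,151))]:
    print(n,*tri(ray("side",a),ray("top",b)))
a,b=plane(ray("side",(258.7,192)),.118),plane(ray("side",(284.7,192)),.118);d=b-a;print(a,b,np.arctan2(d[1],d[0]))
E
```

```text
block [0.5046 0.0728 0.1439] [np.float64(0.0004286018552980732), np.float64(0.0004286018552982732)]
tip [ 0.6499 -0.139   0.2344] [np.float64(0.0005412942512846073), np.float64(0.0005412942512844917)]
seat [ 0.635  -0.1799  0.2263] [np.float64(0.0007353704023536874), np.float64(0.0007353704023535171)]
root [ 0.5961 -0.2769  0.2704] [np.float64(0.0033529142494997605), np.float64(0.0033529142494999513)]
[0.4745 0.0867 0.118 ] [0.5348 0.0629 0.118 ] -0.3751372014515995
```

```bash
cat >> h.py <<'E'
def go(x,y,z,yaw):
    """yaw = heading of tool y axis"""
    s=ctrl.get_obs();q=s["eef_rot"];A=R.from_quat([*q[1:],q[0]])
    ty=np.array([np.cos(yaw),np.sin(yaw),0]);tz=np.array([0,0,-1.]);B=R.from_matrix(np.c_[np.cross(ty,tz),ty,tz])
    print("t",round(s["time_s"],2),"pos",s["eef_pos"].round(4),"F",s["wrist_force"].round(2),"open",round(s["opening"],3),"g",round(s["grasp_force"],1))
    print("dr",(np.degrees((A.inv()*B).as_rotvec())/6).round(2),"xyz",(A.inv().apply(np.array([x,y,z])-s["eef_pos"])*100).round(2))
E
python3 -c "
from h import *
go(.5046,.0728,.28,-.38)"
```

```text
t 0.15 pos [0.2357 0.5241 0.2496] F [0.01 0.55 0.05] open 0.997 g 0.0
dr [-1.000e-02  1.000e-02  1.459e+01] xyz [-43.04 -30.12  -3.01]
```

Emit:
send_rows --dr '[[0, 0, 1.5], [0, 0, 3], [0, 0, 4.5], [0, 0, 6], [0, 0, 7.5], [0, 0, 9], [0, 0, 10.5], [0, 0, 12]]' --xyz '[[-4, -2.8, -1], [-8, -5.6, -2], [-12, -8.4, -3], [-16, -11.2, -3], [-20, -14, -3], [-24, -16.8, -3], [-28, -19.6, -3], [-32, -22.4, -3]]' --jaw '[80, 70, 60, 60, 60, 60, 60, 60]'

```text
time_s: 1.15
eef_pos: [0.4363, 0.1873, 0.2802]
eef_rot: [-0.0, 0.746, 0.666, 0.0]
wrist_force: [-0.1, 0.6, -0.4]
opening: 0.598
grasp_force: 0.0
```

```bash
python3 -c "
from h import *
go(.5046,.0728,.28,-.38)"
```

```text
t 1.15 pos [0.4363 0.1873 0.2802] F [-0.11  0.55 -0.41] open 0.598 g 0.0
dr [-0.   -0.    2.54] xyz [-10.6    8.09   0.02]
```

Emit:
send_rows --dr '[[0, 0, 0.6], [0, 0, 1.2], [0, 0, 1.8], [0, 0, 2.54], [0, 0, 2.54], [0, 0, 2.54], [0, 0, 2.54], [0, 0, 2.54]]' --xyz '[[-2.7, 2, 0], [-5.3, 4, 0], [-8, 6, 0], [-10.6, 8.1, 0], [-10.6, 8.1, 0], [-10.6, 8.1, 0], [-10.6, 8.1, 0], [-10.6, 8.1, 0]]' --jaw '[60, 60, 60, 60, 60, 60, 60, 60]'

```text
time_s: 2.15
eef_pos: [0.5045, 0.0754, 0.2804]
eef_rot: [0.0, 0.826, 0.564, 0.0]
wrist_force: [0.2, 0.7, -0.2]
opening: 0.6
grasp_force: 0.0
```

Run:
```python
from h import *
import cv2,pickle
go(.5046,.0728,.15,-.38)
c=ctrl.calibration("wrist");pickle.dump(c,open("w1.pkl","wb"))
im=ctrl.camera("wrist")[:,:,::-1];cv2.imwrite("pics/w1.png",im)
for P in [(.5046,.0728,.165),(.5046,.0728,.122)]: print(proj("wrist",P,c))
```

```text
t 2.15 pos [0.5045 0.0754 0.2804] F [ 0.22  0.68 -0.21] open 0.6 g 0.0
dr [ 0.   -0.    0.07] xyz [-0.24  0.1  13.04]
[285.50693442 214.25250449]
[285.29820691 198.72908853]
```

View pics/w1.png

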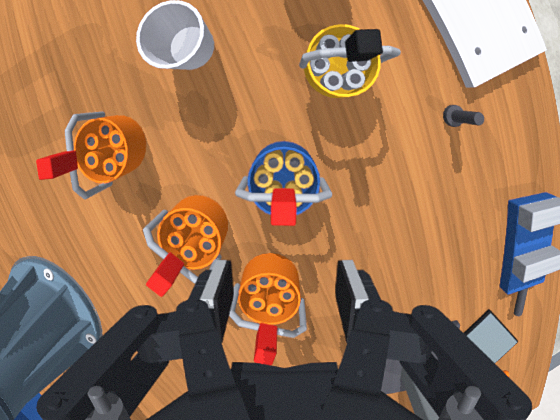

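The wrist view shows the red block at (284,208), about where I predicted it (rows 199–214) and midway between the fingers (x≈284). The bail is level in the image, so I can descend.

Emit:
send_rows --dr '[[0, 0, 0.07], [0, 0, 0.07], [0, 0, 0.07], [0, 0, 0.07], [0, 0, 0.07], [0, 0, 0.07], [0, 0, 0.07], [0, 0, 0.07]]' --xyz '[[-0.25, 0.1, 2], [-0.25, 0.1, 5], [-0.25, 0.1, 8], [-0.25, 0.1, 10.5], [-0.25, 0.1, 12.2], [-0.25, 0.1, 13], [-0.25, 0.1, 13], [-0.25, 0.1, 13]]' --jaw '[60, 60, 60, 60, 60, 60, 60, 60]'

```text
time_s: 3.2
eef_pos: [0.5056, 0.0719, 0.1513]
eef_rot: [0.001, 0.828, 0.56, 0.001]
wrist_force: [0.6, -0.1, 0.7]
opening: 0.603
grasp_force: 0.0
```

Emit:
send_rows --dr '[[0, 0, 0], [0, 0, 0], [0, 0, 0], [0, 0, 0], [0, 0, 0], [0, 0, 0], [0, 0, 0], [0, 0, 0]]' --xyz '[[0, 0, 0], [0, 0, 0], [0, 0, 0], [0, 0, 0], [0, 0, 0], [0, 0, 0], [0, 0, 0], [0, 0, 0]]' --jaw '[40, 20, 0, 0, 0, 0, 0, 0]'

```text
time_s: 4.2
eef_pos: [0.5049, 0.0721, 0.1507]
eef_rot: [-0.0, 0.828, 0.56, 0.0]
wrist_force: [-3.8, 1.4, 6.4]
opening: 0.229
grasp_force: 59.8
```

Run:
```python
from h import *
import cv2
go(.5046,.0728,.30,-.38)
a=ctrl.camera("wrist")[100:400,140:440,::-1];b=ctrl.camera("side")[150:250,220:320,::-1]
cv2.imwrite("pics/g1.png",np.hstack([a,cv2.resize(b,(300,300))]))
```

```text
t 4.2 pos [0.5049 0.0721 0.1507] F [-3.77  1.42  6.41] open 0.229 g 59.8
dr [ 0.   -0.   -0.02] xyz [  0.06  -0.05 -14.93]
```

View pics/g1.png

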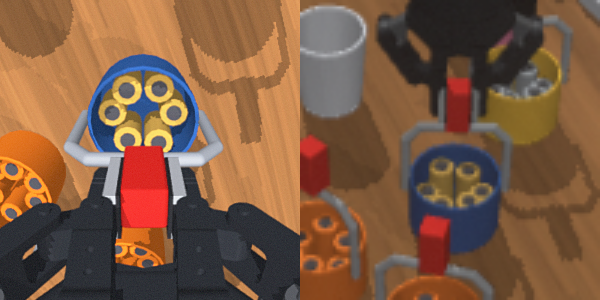

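Grip is sound: the red block sits between the pads and the tin is still upright. Next I'll fit the hook model to the orange pixels in both views from the first pictures.

```bash
cat > fit.py <<'E'
from h import *
import cv2
from scipy.optimize import least_squares
from scipy.spatial import cKDTree
cal={n:ctrl.calibration(n) for n in("side","top")};pts={}
for n,(x,y,w,h) in {"side":(362,195,40,55),"top":(340,120,80,40)}.items():
    im=cv2.imread(f"pics/{n}0.png")
    H=cv2.cvtColor(im,cv2.COLOR_BGR2HSV)[y:y+h,x:x+w]
    m=cv2.inRange(H,(5,190,170),(16,255,255));_,l,s,_=cv2.connectedComponentsWithStats(m)
    i=1+s[1:,4].argmax();r,c=np.where(l==i);pts[n]=np.c_[c+x,r+y].astype(float);print(n,len(r),pts[n].min(0),pts[n].max(0))
def model(p):
    x,y,z,a,d=p;k=np.array([(-.128,.005),(-d,.005),(-.015,-.005),(.015,-.005),(.040,.009)])
    s=np.r_[0,np.cumsum(np.linalg.norm(np.diff(k,axis=0),axis=1))];t=np.linspace(0,s[-1],150)
    Y=np.interp(t,s,k[:,0]);Z=np.interp(t,s,k[:,1])
    return np.c_[x-np.sin(a)*Y,y+np.cos(a)*Y,z+Z]
def res(p):
    M=model(p);o=[]
    for n in pts:
        q=np.array([proj(n,P,cal[n]) for P in M]);o.append(cKDTree(q).query(pts[n])[0])
        o.append(cKDTree(pts[n]).query(q[-75:])[0])
    return np.r_[tuple(o)]
f=least_squares(res,[.635,-.18,.22,-.29,.03],loss="soft_l1",diff_step=1e-3,x_scale=[.01,.01,.01,.1,.01])
print(f.x.round(4),np.sqrt(np.mean(res(f.x)**2)));np.save("hook.npy",f.x)
E
python3 fit.py
```

```text
side 125 [376. 210.] [391. 247.]
top 3 [351. 133.] [353. 134.]
[ 0.6608 -0.1619  0.1815 -0.2299 -0.0229] 2.670191617925438
```

Emit:
send_rows --dr '[[0, 0, 0], [0, 0, 0], [0, 0, 0], [0, 0, 0], [0, 0, 0], [0, 0, 0], [0, 0, 0], [0, 0, 0]]' --xyz '[[0, 0, -0.5], [0, 0, -2], [0, 0, -4.5], [0, 0, -7.5], [0, 0, -10.5], [0, 0, -12.7], [0, 0, -13.5], [0, 0, -13.5]]' --jaw '[0, 0, 0, 0, 0, 0, 0, 0]'

```text
time_s: 5.3
eef_pos: [0.5049, 0.0719, 0.2855]
eef_rot: [0.0, 0.828, 0.56, 0.0]
wrist_force: [-0.1, -0.5, -4.5]
opening: 0.221
grasp_force: 59.0
```

Tin lifted: about 4.5–5 N, roughly 0.46 kg. The orange mask was too tight, so I'll widen it.

```bash
sed -i 's/(5,190,170),(16,255,255)/lo,hi/; s/^cal=/lo,hi=(4,165,185),(14,255,255)\ncal=/' fit.py
python3 - <<'E'
import cv2
for n,P in {"side":[(375,203),(377,212),(380,225),(388,238),(370,230)],"top":[(350,132),(360,138),(375,141),(400,147),(380,160)]}.items():
    H=cv2.cvtColor(cv2.imread(f"pics/{n}0.png"),cv2.COLOR_BGR2HSV);print([H[y,x].tolist() for x,y in P])
E
python3 fit.py
```

```text
[[11, 188, 183], [11, 192, 198], [11, 191, 131], [11, 194, 212], [13, 144, 145]]
[[11, 189, 225], [11, 185, 220], [11, 187, 226], [12, 183, 236], [12, 114, 130]]
side 127 [374. 200.] [391. 246.]
top 267 [348. 130.] [412. 152.]
[ 0.639  -0.1774  0.225  -0.2735  0.0202] 0.9852799731068823
```

```bash
python3 -c "
from h import *
go(.674,-.052,.289,-.2735)"
```

```text
t 5.3 pos [0.5049 0.0719 0.2855] F [-0.1  -0.54 -4.45] open 0.221 g 59.0
dr [ 0.01 -0.   -1.04] xyz [-5.19 20.31 -0.34]
```

Emit:
send_rows --dr '[[0, 0, 0], [0, 0, -0.2], [0, 0, -0.4], [0, 0, -0.6], [0, 0, -0.8], [0, 0, -1.04], [0, 0, -1.04], [0, 0, -1.04]]' --xyz '[[-0.3, 1, -0.35], [-1, 4, -0.35], [-2.1, 8, -0.35], [-3.3, 13, -0.35], [-4.3, 17, -0.35], [-5, 19.5, -0.35], [-5.2, 20.3, -0.35], [-5.2, 20.3, -0.35]]' --jaw '[0, 0, 0, 0, 0, 0, 0, 0]'

```text
time_s: 6.3
eef_pos: [0.6736, -0.0521, 0.2875]
eef_rot: [-0.001, 0.797, 0.604, -0.001]
wrist_force: [-0.4, 0.4, -5.5]
opening: 0.225
grasp_force: 59.6
```

Run:
```python
from h import *
import cv2
go(.639,-.177,.289,-.2735)
a=ctrl.camera("wrist")[:,:,::-1];b=ctrl.camera("side")[130:270,300:440,::-1]
cv2.imwrite("pics/p1.png",cv2.resize(np.hstack([a,cv2.resize(b,(420,420))]),(800,343)))
```

```text
t 6.3 pos [ 0.6736 -0.0521  0.2875] F [-0.45  0.36 -5.55] open 0.225 g 59.6
dr [-0.02 -0.   -0.  ] xyz [-12.96   0.05  -0.15]
```

View pics/p1.png

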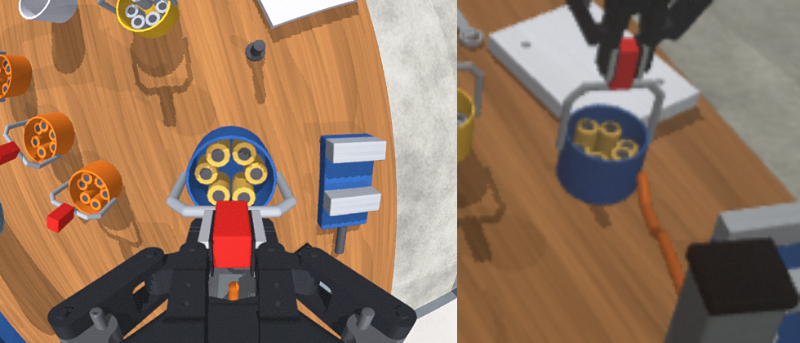

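The wrist view shows the hook tip at (234,290) in the scaled picture, between the fingers and in line with the block. The tin is clear of the hook in the side view. I'll move in along −tool x.

Emit:
send_rows --dr '[[0, 0, 0], [0, 0, 0], [0, 0, 0], [0, 0, 0], [0, 0, 0], [0, 0, 0], [0, 0, 0], [0, 0, 0]]' --xyz '[[-0.5, 0, -0.1], [-2, 0, -0.1], [-4, 0, -0.1], [-6, 0, -0.1], [-8, 0, -0.1], [-9.5, 0, -0.1], [-10, 0, -0.1], [-10, 0, -0.1]]' --jaw '[0, 0, 0, 0, 0, 0, 0, 0]'

```text
time_s: 7.4
eef_pos: [0.6469, -0.1484, 0.2897]
eef_rot: [-0.0, 0.797, 0.604, 0.0]
wrist_force: [-0.4, 0.9, -5.0]
opening: 0.224
grasp_force: 59.5
```

Run:
```python
from h import *
import cv2
go(.639,-.177,.289,-.2735)
a=ctrl.camera("wrist")[130:,:,::-1];b=ctrl.camera("side")[150:290,300:440,::-1]
cv2.imwrite("pics/p2.png",cv2.resize(np.hstack([a,cv2.resize(b,(290,290))]),(800,273)))
```

```text
t 7.4 pos [ 0.6469 -0.1484  0.2897] F [-0.41  0.86 -5.04] open 0.224 g 59.5
dr [-0. -0. -0.] xyz [-2.96  0.02  0.07]
```

View pics/p2.png

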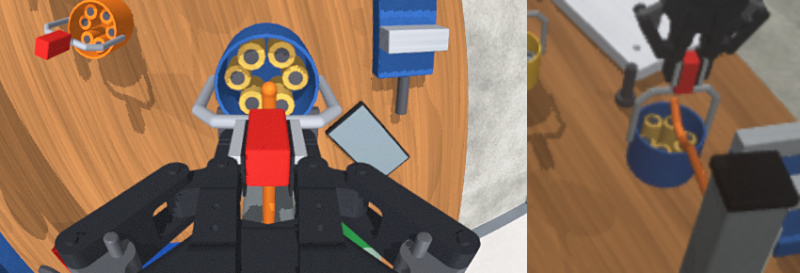

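The hook tip (269,88) now shows through the bail, centred under the crossbar. I'll use it to check how far the seat still is.

Run:
```python
from h import *
x,y,z,a,d=np.load("hook.npy");print("fit tip",x-np.sin(a)*.04,y+np.cos(a)*.04)
for zz in(.229,.236):
    P=plane(ray("wrist",(285.8,223.5)),zz);print(P,"seat",P[:2]-.04*np.array([-np.sin(a),np.cos(a)]))
print(proj("wrist",(x-np.sin(a)*.04,y+np.cos(a)*.04,.229)))
```

```text
fit tip 0.6498365180331698 -0.13891530331536178
[ 0.65077059 -0.13772147  0.229     ] seat [ 0.63996734 -0.17623497]
[ 0.65144348 -0.13516891  0.236     ] seat [ 0.64064023 -0.17368241]
[284.84586912 225.65475497]
```

Emit:
send_rows --dr '[[0, 0, 0], [0, 0, 0], [0, 0, 0], [0, 0, 0], [0, 0, 0], [0, 0, 0], [0, 0, 0], [0, 0, 0]]' --xyz '[[-0.5, 0, 0], [-1.5, 0, 0], [-2.4, 0, 0], [-2.9, 0, 0], [-2.9, 0, 0.5], [-2.9, 0, 1], [-2.9, 0, 1.5], [-2.9, 0, 2]]' --jaw '[0, 0, 0, 0, 0, 0, 0, 0]'

```text
time_s: 8.5
eef_pos: [0.639, -0.1759, 0.2692]
eef_rot: [-0.0, 0.797, 0.604, -0.0]
wrist_force: [0.6, 0.5, -4.4]
opening: 0.224
grasp_force: 59.5
```

Emit:
send_rows --dr '[[0, 0, 0], [0, 0, 0], [0, 0, 0], [0, 0, 0], [0, 0, 0], [0, 0, 0], [0, 0, 0], [0, 0, 0]]' --xyz '[[0, 0, 0.2], [0, 0, 0.4], [0, 0, 0.6], [0, 0, 0.8], [0, 0, 1], [0, 0, 1.2], [0, 0, 1.4], [0, 0, 1.5]]' --jaw '[0, 0, 0, 0, 0, 0, 0, 0]'

```text
time_s: 9.5
eef_pos: [0.6391, -0.1762, 0.2547]
eef_rot: [-0.0, 0.797, 0.604, -0.0]
wrist_force: [-0.2, -0.3, -4.9]
opening: 0.229
grasp_force: 59.5
```

Emit:
send_rows --dr '[[0, 0, 0], [0, 0, 0], [0, 0, 0], [0, 0, 0], [0, 0, 0], [0, 0, 0], [0, 0, 0], [0, 0, 0]]' --xyz '[[0, 0, 0.15], [0, 0, 0.3], [0, 0, 0.45], [0, 0, 0.6], [0, 0, 0.75], [0, 0, 0.9], [0, 0, 1.0], [0, 0, 1.0]]' --jaw '[0, 0, 0, 0, 0, 0, 0, 0]'

```text
time_s: 10.5
eef_pos: [0.6391, -0.1762, 0.2448]
eef_rot: [0.0, 0.797, 0.604, 0.0]
wrist_force: [-0.4, 0.8, -2.6]
opening: 0.228
grasp_force: 59.6
```

Emit:
send_rows --dr '[[0, 0, 0], [0, 0, 0], [0, 0, 0], [0, 0, 0], [0, 0, 0], [0, 0, 0], [0, 0, 0], [0, 0, 0]]' --xyz '[[0, 0, 0.15], [0, 0, 0.3], [0, 0, 0.45], [0, 0, 0.6], [0, 0, 0.75], [0, 0, 0.9], [0, 0, 1.0], [0, 0, 1.0]]' --jaw '[0, 0, 0, 0, 0, 0, 0, 0]'

```text
time_s: 11.5
eef_pos: [0.6391, -0.1762, 0.2348]
eef_rot: [0.0, 0.797, 0.604, 0.0]
wrist_force: [-1.1, 0.6, -1.0]
opening: 0.225
grasp_force: 59.8
```

Run:
```python
from h import *
f=[]
for i in range(12): ctrl.camera("top"); f.append(ctrl.get_obs()["wrist_force"])
print(np.mean(f,0),np.std(f,0)); go(.639,-.176,.225,-.2735)
```

```text
[-0.30215476  0.13515988 -1.17483853] [0.55933925 0.6266837  0.42911529]
t 12.1 pos [ 0.6391 -0.1762  0.2348] F [ 0.21 -0.01 -1.82] open 0.218 g 59.8
dr [0. 0. 0.] xyz [ 0.02 -0.02  0.98]
```

Emit:
send_rows --dr '[[0, 0, 0], [0, 0, 0], [0, 0, 0], [0, 0, 0], [0, 0, 0], [0, 0, 0], [0, 0, 0], [0, 0, 0]]' --xyz '[[0, 0, 0.1], [0, 0, 0.25], [0, 0, 0.4], [0, 0, 0.5], [0, 0, 0.6], [0, 0, 0.7], [0, 0, 0.78], [0, 0, 0.78]]' --jaw '[0, 0, 0, 0, 0, 0, 0, 0]'

```text
time_s: 13.1
eef_pos: [0.6391, -0.1762, 0.227]
eef_rot: [0.0, 0.797, 0.604, 0.0]
wrist_force: [-0.2, -0.3, -0.3]
opening: 0.229
grasp_force: 60.0
```

Run:
```python
from h import *
import cv2
f=[]
for i in range(20): ctrl.camera("top"); f.append(ctrl.get_obs()["wrist_force"])
print(np.mean(f,0)); go(.639,-.176,.225,-.2735)
a=ctrl.camera("wrist")[130:,:,::-1];b=ctrl.camera("side")[150:290,300:440,::-1]
cv2.imwrite("pics/p3.png",cv2.resize(np.hstack([a,cv2.resize(b,(290,290))]),(800,273)))
```

```text
[-0.18017909  0.21759208 -0.08809249]
t 14.1 pos [ 0.6391 -0.1762  0.227 ] F [-0.71  0.27  0.29] open 0.226 g 60.0
dr [0. 0. 0.] xyz [ 0.02 -0.02  0.2 ]
```

View pics/p3.png

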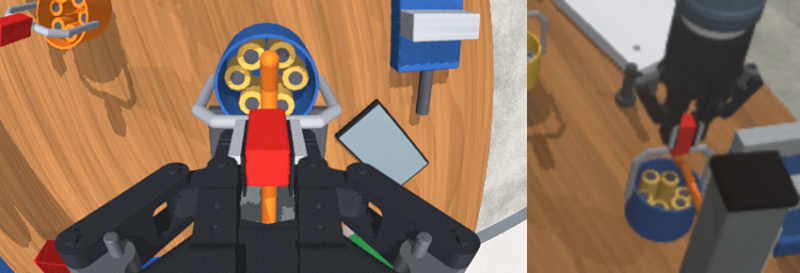

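The force is zero, so the scale carries the tin, and the bar sits centred under the bail. I'll open gently and hold, then back off upwards.

Emit:
send_rows --dr '[[0, 0, 0], [0, 0, 0], [0, 0, 0], [0, 0, 0], [0, 0, 0], [0, 0, 0], [0, 0, 0], [0, 0, 0]]' --xyz '[[0, 0, 0], [0, 0, 0], [0, 0, 0], [0, 0, 0], [0, 0, 0], [0, 0, 0], [0, 0, 0], [0, 0, 0]]' --jaw '[20, 24, 28, 32, 38, 44, 50, 55]'

```text
time_s: 15.2
eef_pos: [0.6391, -0.1762, 0.227]
eef_rot: [0.0, 0.797, 0.604, 0.0]
wrist_force: [1.0, 0.9, 0.2]
opening: 0.549
grasp_force: 0.0
```

Emit:
send_rows --dr '[[0, 0, 0], [0, 0, 0], [0, 0, 0], [0, 0, 0], [0, 0, 0], [0, 0, 0], [0, 0, 0], [0, 0, 0]]' --xyz '[[0, 0, 0], [0, 0, -0.5], [0, 0, -1.5], [0, 0, -3], [0, 0, -5], [0, 0, -7], [0, 0, -9], [0, 0, -10]]' --jaw '[55, 55, 55, 55, 55, 55, 55, 55]'

```text
time_s: 16.2
eef_pos: [0.6396, -0.1764, 0.3294]
eef_rot: [0.001, 0.797, 0.604, 0.001]
wrist_force: [0.4, 0.8, 0.6]
opening: 0.55
grasp_force: 0.0
```

Emit:
send_rows --dr '[[0, 0, 0], [0, 0, 0], [0, 0, 0], [0, 0, 0], [0, 0, 0], [0, 0, 0], [0, 0, 0], [0, 0, 0]]' --xyz '[[0, 0, -1], [1, 0, -2], [3, 0, -3], [5, 0, -3], [8, 0, -3], [10, 0, -3], [12, 0, -3], [12, 0, -3]]' --jaw '[55, 55, 55, 55, 55, 55, 55, 55]'

```text
time_s: 17.2
eef_pos: [0.6717, -0.0589, 0.3568]
eef_rot: [-0.0, 0.796, 0.605, -0.0]
wrist_force: [0.0, -0.1, -0.2]
opening: 0.552
grasp_force: 0.0
```

Run:
```python
from h import *
import cv2
for i in range(50): b0=ctrl.camera("side") if i in(0,10,20,30,40) else ctrl.camera("top")
t=ctrl.camera("top")[90:230,280:480,::-1];b=ctrl.camera("side")[150:290,300:440,::-1]
print(np.abs(b0[150:290,300:440,::-1].astype(int)-b).mean() if b0 is not None else 0)
go(0,0,0,0)
cv2.imwrite("pics/p4.png",np.hstack([cv2.resize(t,(460,322)),cv2.resize(b,(322,322))]))
```

```text
47.634897959183675
t 19.8 pos [ 0.6714 -0.0606  0.357 ] F [-0.15  0.01 -0.65] open 0.55 g 0.0
dr [ 0.   -0.   -2.61] xyz [-12.27 -66.29  35.7 ]
```

View pics/p4.png

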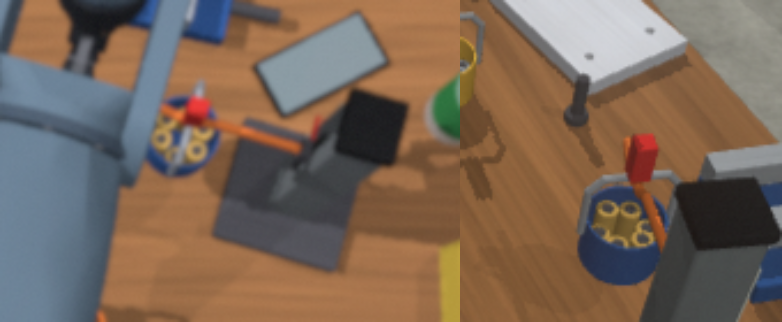

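The tin hangs on the hook by its bail, at (620,225) in the side crop, with the gripper clear of it. I'll check the motion has died down, then hand in.

Run:
```python
from h import *
def d():
    fs=[ctrl.camera("side")[150:290,340:440].astype(int) for _ in range(12)]
    return max(np.abs(f-fs[0]).mean() for f in fs)
v=[]
while ctrl.get_obs()["time_s"]<40 and len(v)<10:
    v.append(round(d(),3))
    if v[-1]<.05: break
print(v,ctrl.get_obs()["time_s"])
```

```text
Traceback (most recent call last):
ValueError: 200 camera calls are used up
```

The camera calls ran out before the check finished. I'll hold still for several more seconds so any swing dies away.

Emit:
send_rows --dr '[[0, 0, 0], [0, 0, 0], [0, 0, 0], [0, 0, 0], [0, 0, 0], [0, 0, 0], [0, 0, 0], [0, 0, 0]]' --xyz '[[0, 0, 0], [0, 0, 0], [0, 0, 0], [0, 0, 0], [0, 0, 0], [0, 0, 0], [0, 0, 0], [0, 0, 0]]' --jaw '[55, 55, 55, 55, 55, 55, 55, 55]'

```text
time_s: 26.0
eef_pos: [0.6715, -0.0606, 0.357]
eef_rot: [-0.0, 0.797, 0.604, 0.0]
wrist_force: [-0.6, -0.7, 0.9]
opening: 0.546
grasp_force: 0.0
```

Emit:
send_rows --dr '[[0, 0, 0], [0, 0, 0], [0, 0, 0], [0, 0, 0], [0, 0, 0], [0, 0, 0], [0, 0, 0], [0, 0, 0]]' --xyz '[[0, 0, 0], [0, 0, 0], [0, 0, 0], [0, 0, 0], [0, 0, 0], [0, 0, 0], [0, 0, 0], [0, 0, 0]]' --jaw '[55, 55, 55, 55, 55, 55, 55, 55]'

```text
time_s: 27.0
eef_pos: [0.6714, -0.0606, 0.357]
eef_rot: [-0.0, 0.797, 0.604, -0.0]
wrist_force: [0.3, 0.5, -0.6]
opening: 0.549
grasp_force: 0.0
```

Emit:
send_rows --dr '[[0, 0, 0], [0, 0, 0], [0, 0, 0], [0, 0, 0], [0, 0, 0], [0, 0, 0], [0, 0, 0], [0, 0, 0]]' --xyz '[[0, 0, 0], [0, 0, 0], [0, 0, 0], [0, 0, 0], [0, 0, 0], [0, 0, 0], [0, 0, 0], [0, 0, 0]]' --jaw '[55, 55, 55, 55, 55, 55, 55, 55]'

```text
time_s: 28.0
eef_pos: [0.6714, -0.0606, 0.357]
eef_rot: [0.0, 0.797, 0.604, -0.0]
wrist_force: [-0.4, 0.2, -0.6]
opening: 0.545
grasp_force: 0.0
```

Emit:
send_rows --dr '[[0, 0, 0], [0, 0, 0], [0, 0, 0], [0, 0, 0], [0, 0, 0], [0, 0, 0], [0, 0, 0], [0, 0, 0]]' --xyz '[[0, 0, 0], [0, 0, 0], [0, 0, 0], [0, 0, 0], [0, 0, 0], [0, 0, 0], [0, 0, 0], [0, 0, 0]]' --jaw '[55, 55, 55, 55, 55, 55, 55, 55]'

```text
time_s: 29.0
eef_pos: [0.6715, -0.0606, 0.357]
eef_rot: [0.0, 0.797, 0.604, 0.0]
wrist_force: [-0.7, -0.4, 0.1]
opening: 0.552
grasp_force: 0.0
```

Emit:
send_rows --dr '[[0, 0, 0], [0, 0, 0], [0, 0, 0], [0, 0, 0], [0, 0, 0], [0, 0, 0], [0, 0, 0], [0, 0, 0]]' --xyz '[[0, 0, 0], [0, 0, 0], [0, 0, 0], [0, 0, 0], [0, 0, 0], [0, 0, 0], [0, 0, 0], [0, 0, 0]]' --jaw '[55, 55, 55, 55, 55, 55, 55, 55]'

```text
time_s: 30.0
eef_pos: [0.6714, -0.0606, 0.357]
eef_rot: [0.0, 0.797, 0.604, -0.0]
wrist_force: [-0.6, -0.0, -0.3]
opening: 0.548
grasp_force: 0.0
```

Emit:
send_rows --dr '[[0, 0, 0], [0, 0, 0], [0, 0, 0], [0, 0, 0], [0, 0, 0], [0, 0, 0], [0, 0, 0], [0, 0, 0]]' --xyz '[[0, 0, 0], [0, 0, 0], [0, 0, 0], [0, 0, 0], [0, 0, 0], [0, 0, 0], [0, 0, 0], [0, 0, 0]]' --jaw '[55, 55, 55, 55, 55, 55, 55, 55]'

```text
time_s: 31.0
eef_pos: [0.6714, -0.0606, 0.357]
eef_rot: [0.0, 0.797, 0.604, -0.0]
wrist_force: [0.1, -0.3, -0.2]
opening: 0.546
grasp_force: 0.0
```

```bash
python3 -c "
from bench import ctrl
print(ctrl.hand_in())"
```

```text
the job is handed in; nothing more can be done
None
```

The blue tin hangs by its bail on the scale hook: I held it while lowering until the wrist force read about zero, then let go, backed the gripper clear and handed in at 31 s; the yellow tin was not touched, but my check that the pointer had settled did not finish because the camera calls ran out, so I left it about 16 s after release instead.

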